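# Pack a row of washed gears into their inserts

### The job

Move the row of four washed gears off the posts of the green wash rack into the row of blue packing inserts, arranging them in the order the inserts stand: each gear goes into the recess made for its size, the smallest gear in the smallest recess and so on up to the largest. Set every gear down so that it lies flat on the paper at the bottom of its recess, and never let one drop. Leave the oil bottle and the standing pinion shaft where they are.

Things in the scene. Friction and masses are not known exactly. Their poses are not given: they have to be found in the camera images.
- gear26: Smallest gear: bright steel spur gear, 26 mm outside diameter, 11 teeth, 24 mm thick, bore 15 mm, about 65 g. Origin: centre of its underside; z up; any yaw. Starts on the wash rack's dark green plate (top 22 mm above the table, 80 mm wide) over one of its row of four posts 82 mm apart, 7 mm thick, 34 mm tall: lift over 36 mm to clear. At each row end a wire handle 58 mm high.
- gear37: Second smallest gear: bright steel spur gear, 37 mm outside diameter, 15 teeth, 24 mm thick, bore 18 mm, about 150 g. Origin: centre of its underside; z up; any yaw. Starts on the wash rack's dark green plate (top 22 mm above the table, 80 mm wide) over one of its row of four posts 82 mm apart, 7 mm thick, 34 mm tall: lift over 36 mm to clear. At each row end a wire handle 58 mm high.
- gear48: Second largest gear: bright steel spur gear, 48 mm outside diameter, 20 teeth, 24 mm thick, bore 20 mm, about 270 g. Origin: centre of its underside; z up; any yaw. Starts on the wash rack's dark green plate (top 22 mm above the table, 80 mm wide) over one of its row of four posts 82 mm apart, 7 mm thick, 34 mm tall: lift over 36 mm to clear. At each row end a wire handle 58 mm high.
- gear59: Largest gear: bright steel spur gear, 59 mm outside diameter, 24 teeth, 24 mm thick, bore 22 mm, about 400 g. Origin: centre of its underside; z up; any yaw. Starts on the wash rack's dark green plate (top 22 mm above the table, 80 mm wide) over one of its row of four posts 82 mm apart, 7 mm thick, 34 mm tall: lift over 36 mm to clear. At each row end a wire handle 58 mm high.
- insert26: Insert for the 26 mm gear: fixed blue plastic block 80 x 80 x 18 mm; in its top a round recess 36 mm across, 6 mm deep, with a brown paper disc on its floor (smallest disc). Origin: centre of its underside, 10 mm above the table; z up; y along the row. Recess floor 12 mm, top 18 mm above the origin. The four stand side by side, 82 mm apart, in any order on one rail.
- insert37: Insert for the 37 mm gear: fixed blue plastic block 80 x 80 x 18 mm; in its top a round recess 47 mm across, 6 mm deep, with a brown paper disc on its floor (second smallest disc). Origin: centre of its underside, 10 mm above the table; z up; y along the row. Recess floor 12 mm, top 18 mm above the origin. The four stand side by side, 82 mm apart, in any order on one rail.
- insert48: Insert for the 48 mm gear: fixed blue plastic block 80 x 80 x 18 mm; in its top a round recess 58 mm across, 6 mm deep, with a brown paper disc on its floor (second largest disc). Origin: centre of its underside, 10 mm above the table; z up; y along the row. Recess floor 12 mm, top 18 mm above the origin. The four stand side by side, 82 mm apart, in any order on one rail.
- insert59: Insert for the 59 mm gear: fixed blue plastic block 80 x 80 x 18 mm; in its top a round recess 69 mm across, 6 mm deep, with a brown paper disc on its floor (largest disc). Origin: centre of its underside, 10 mm above the table; z up; y along the row. Recess floor 12 mm, top 18 mm above the origin. The four stand side by side, 82 mm apart, in any order on one rail.
- pinion_shaft: Bystander: a dark steel stepped shaft with a toothed pinion as its foot, 60 mm across and 130 mm tall, standing upright and loose on the table beside the racks. Origin: centre of its underside.
- oil_bottle: Bystander: an amber glass bottle of preserving oil with a black cap, 60 mm across and 160 mm tall, standing loose on the table beside the racks. Origin: centre of its underside.

How it is judged:
By the outcome, as a careful person would: the job done as asked, in the order asked, and still so for the second after the job is handed in, with the robot touching nothing.
It also fails if it takes over 90 s, if anything falls off the work surface, if the arm or the gripper's body presses on something with over 40 N, if the wrist force passes 120 N, or if a joint passes its speed limit or range.

### The arm

A 6-joint arm with a two-finger parallel gripper is mounted at the origin on the work surface. World frame = base frame: x ahead of the robot, y to its left, z up, the work surface at z = 0. Lengths are in m, angles in rad, forces in N, time in s.
With the tool pointing down it reaches from about 0.375 to 0.975 m from the base axis. Payload 3.8 kg.
Tool frame: the origin (TCP) lies at the very end of the fingers, on their centre line; the grasp point (between the pads) lies 19 mm behind it; z points along the fingers, y is the line along which they close (so a half turn about z gives the same grasp; the last joint's range is limited). The gripper opens to 85 mm and grips with 20 to 120 N. Pads are 22 mm wide; open, the fingers measure 114 mm over their backs; the gripper's body (76 mm by 85 mm) begins 54 mm behind the grasp point. The pads swing forward as they close: fully open they stand 13 mm farther back than shut.
Start: joints at [-1.171, 0.264, 1.604, -0, 1.274, -0.037], TCP at [0.286, -0.612, 0.231] pointing down, gripper open.
Joint ranges: [-2.63, 2.63], [-0.94, 2.18], [0.31, 2.57], [-1.31, 4.45], [0, 2.66], [-2.55, 2.55]. Speed limits (rad/s): [2.57, 2.57, 3.14, 3.14, 3.14, 3.14].

### API

Orientations are given as a rotation vector (axis times angle).
In Python, from workcell import bot gives the robot as it stands. The module is installed in compiled form; this text tells all that it offers.
- The arm moves only by the tool creep_tool, called after "Emit:" as name([rows], argument=value, ...), one row to a line, values as JSON. Schema: {"type":"object","properties":{"motion":{"type":"array","items":{"type":"array","items":{"type":"array","items":{"type":"number"},"minItems":4,"maxItems":4},"minItems":1,"maxItems":5},"minItems":1,"maxItems":1},"finger_gap":{"type":"number"},"grip_force":{"type":"number"},"only":{"type":"string"},"quiet":{"type":"boolean"},"lines":{"type":"string"}},"required":["motion"],"additionalProperties":false}. motion is a list that holds a single list of rows (three levels of brackets), with 1 to 5 rows, each of 4 numbers: dx, dy, dz in m, then a turn about the tool's z in rad; each row shifts and turns the commanded pose from where the row before left it, along the tool's axes as they then stand; what a row does not reach is not made up. A row lasts 1/8 s, in which the tool goes at most 0.0625 m and 0.188 rad, less where a joint would pass 70% of its speed; a pose out of reach is approached as far as the arm can. finger_gap is the opening from 0.0 (shut) to 1.0 (fully open), set as the call begins (left out keeps the last). The fingers move at their own pace and stop on an object; grip_force is the grip in N (left out, the last holds). Time passes only in rows, so rows that do not move let the fingers close. The tool returns the time, the measured TCP pose, the force, the opening and the grip force at its end. only (a regular expression) keeps the lines of the reply that match it, lines (a string "A,B") keeps lines A to B, and quiet returns only ok. Input that does not fit is refused with a message, and nothing moves.
- bot.read_state(): the state, without advancing time (a new reading comes with each control period).
- bot.read_camera(name): name is "scene" or "top" or "wrist"; returns the picture (480x640x3 uint8, red, green, blue); there is no depth.
- bot.camera_info(name): a dict with "intrinsics" (3x3 intrinsics, pixels), "extrinsics" (4x4, takes a point from camera to world coordinates). Camera axes: x right, y down, z forward; pixel columns grow to the right and rows downward; lengths in m; the calibration is good to about 2 mm. A picture is of the moment at which its call begins: read the wrist's pose just before it. camera_info takes no time and is no camera call; for the wrist camera it gives the pose at the moment of the call.
- bot.finish_job(): hands the job in; it is judged then, once.
Trained networks look in the newest picture that a camera, given by its name, has taken for a name from the list of things; names that differ only in an ending like _2 or _b are one class to them, and where a whole thing is asked for, a point or a joint stands for the part that bears it (a point fixed in the world has none). Each returns a list of dicts, best first, with "conf" (0 to 1); they miss things now and then, are a little off and sometimes report something else, mostly with a low value. They report only what shows in the picture. A call takes as long as a camera call.
- bot.search_frame(camera, thing): "box" ([left, top, right, bottom] in pixels, round what is visible of it).
- bot.regions_of(camera, thing): "pixels" (480x640 bool, what is visible of it) and "box" ([left, top, right, bottom] in pixels, round what is visible of it).
- bot.spot_point(camera, thing): "pixel" ([row, column] in pixels: a listed point, or the origin of a listed thing).
The state is a dict: "time": time; "q": joint angles; "joint_vel": joint speeds; "joint_torque": joint torques, N m; "tool_pos": TCP position; "tcp_rot": TCP orientation; "wrist_force": force on the tool from outside, world axes, zero at the start; "torque": the same for the moment, N m; "width": opening from 0.0 (shut) to 1.0 (fully open); "grip_force": force on a finger pad.
Only numpy, scipy, OpenCV 4.12 (cv2) and the standard library are available. Lean on these libraries where they do the work, as an engineer would, in place of code of your own. Each camera call takes 0.05 s, during which the arm holds its last target. There are 200 camera calls.

## Working session

There is one attempt and no reset: what is moved stays moved. The work goes in short steps, Python scripts to look and compute and a tool call to move; the robot and the scene stay as the last step left them, time stands still between calls to the robot, and variables do not carry over. Pictures are saved under pics/ and viewed, at most 16 in all, crops included, and the job is handed in when it is done.

```bash
mkdir -p pics; python3 - <<'E'
from workcell import bot
import cv2,numpy as np
s=bot.read_state();print({k:np.round(v,3).tolist() for k,v in s.items()})
for n in("top","scene"):
    im=bot.read_camera(n);cv2.imwrite(f"pics/{n}0.png",im[:,:,::-1])
    c=bot.camera_info(n);print(n,np.round(c["intrinsics"],1).tolist(),np.round(c["extrinsics"],3).tolist())
for t in["gear26","gear37","gear48","gear59","insert26","insert37","insert48","insert59","pinion_shaft","oil_bottle"]:
    print(t,[(np.round(d["pixel"],1).tolist(),round(d["conf"],2)) for d in bot.spot_point("top",t)][:4])
print(np.round(bot.camera_info("wrist")["extrinsics"],3).tolist(),bot.read_state()["time"])
E
```

```text
{'time': 0.0, 'q': [-1.171, 0.265, 1.605, -0.0, 1.274, -0.037], 'joint_vel': [-0.001, 0.0, 0.003, 0.002, -0.001, -0.001], 'joint_torque': [0.001, -51.511, -36.731, 0.0, 0.013, 0.0], 'tool_pos': [0.285, -0.611, 0.23], 'tcp_rot': [-3.065, -0.68, 0.001], 'wrist_force': [-0.484, 0.373, 0.025], 'torque': [0.016, -0.032, -0.003], 'grip_force': 0.0, 'width': 1.002}
top [[450.3, 0.0, 323.8], [0.0, 450.3, 237.5], [0.0, 0.0, 1.0]] [[0.01, -0.987, 0.163, 0.365], [-1.0, -0.014, -0.025, 0.011], [0.027, -0.163, -0.986, 1.255], [0.0, 0.0, 0.0, 1.0]]
scene [[464.8, 0.0, 323.0], [0.0, 464.8, 239.8], [0.0, 0.0, 1.0]] [[-0.104, 0.665, -0.74, 1.327], [0.994, 0.08, -0.068, 0.083], [0.014, -0.743, -0.67, 0.738], [0.0, 0.0, 0.0, 1.0]]
gear26 [([287.1, 262.3], 0.74), ([209.4, 297.4], 0.67), ([212.5, 352.7], 0.65), ([209.1, 323.4], 0.59)]
gear37 [([287.1, 262.3], 0.74), ([209.4, 297.4], 0.67), ([212.5, 352.7], 0.65), ([209.1, 323.4], 0.59)]
gear48 [([287.1, 262.3], 0.74), ([209.4, 297.4], 0.67), ([212.5, 352.7], 0.65), ([209.1, 323.4], 0.59)]
gear59 [([287.1, 262.3], 0.74), ([209.4, 297.4], 0.67), ([212.5, 352.7], 0.65), ([209.1, 323.4], 0.59)]
insert26 [([279.5, 321.0], 0.88), ([283.8, 288.9], 0.86), ([284.5, 261.9], 0.64), ([278.1, 347.7], 0.62)]
insert37 [([279.5, 321.0], 0.88), ([283.8, 288.9], 0.86), ([284.5, 261.9], 0.64), ([278.1, 347.7], 0.62)]
insert48 [([279.5, 321.0], 0.88), ([283.8, 288.9], 0.86), ([284.5, 261.9], 0.64), ([278.1, 347.7], 0.62)]
insert59 [([279.5, 321.0], 0.88), ([283.8, 288.9], 0.86), ([284.5, 261.9], 0.64), ([278.1, 347.7], 0.62)]
pinion_shaft [([251.8, 480.9], 0.62)]
oil_bottle [([270.3, 147.6], 0.8)]
[[0.424, -0.875, -0.233, 0.345], [-0.906, -0.409, -0.111, -0.584], [0.001, 0.258, -0.966, 0.373], [0.0, 0.0, 0.0, 1.0]] 0.6
```

View pics/top0.png

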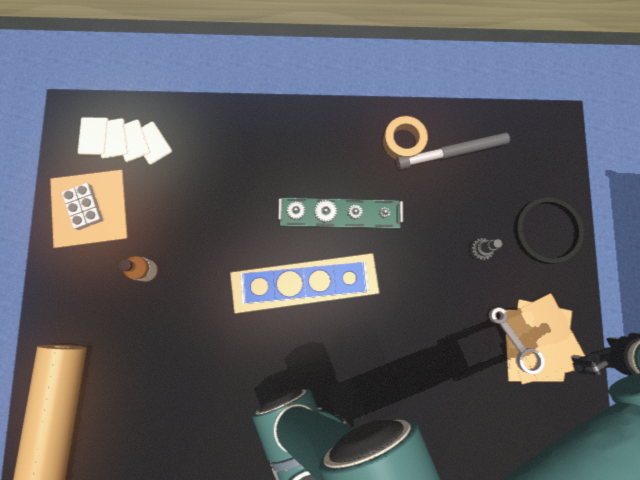

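View pics/scene0.png

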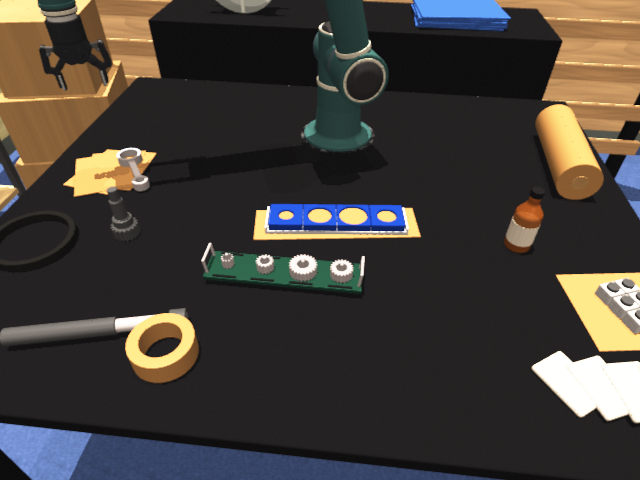

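The top view shows the gears, left to right at columns 296, 326, 355 and 385 on row ~211, as 48, 59, 37 and 26. The insert discs at columns 260, 290, 320 and 349 on row ~283 need sizing. I'll measure both next.

```bash
cat > h.py <<'E'
from workcell import bot
import cv2,numpy as np
def pix2w(c,uv,z):
    K=np.array(c["intrinsics"]);T=np.array(c["extrinsics"])
    uv=np.atleast_2d(uv).astype(float)
    d=(T[:3,:3]@np.linalg.inv(K)@np.c_[uv,np.ones(len(uv))].T).T
    o=T[:3,3];return (o+d*((z-o[2])/d[:,2])[:,None])[:,:2]
def circles(im,c,kind,rng,z):
    """blobs -> list of (world xy, equiv diameter mm)"""
    hsv=cv2.cvtColor(im,cv2.COLOR_RGB2HSV)
    m=cv2.inRange(hsv,*[np.array(x) for x in rng])
    n,l,st,ce=cv2.connectedComponentsWithStats(m)
    out=[]
    for i in range(1,n):
        if st[i,4]<60: continue
        ct=cv2.findContours((l==i).astype(np.uint8),cv2.RETR_EXTERNAL,cv2.CHAIN_APPROX_NONE)[0][0]
        w=pix2w(c,ct[:,0],z)*1000
        (x,y),r=cv2.minEnclosingCircle(w.astype(np.float32))
        a=cv2.contourArea(w.astype(np.float32))
        out.append((ce[i].round(1).tolist(),[round(x,1),round(y,1)],round(2*r,1),round(float(np.sqrt(4*a/np.pi)),1)))
    return out
def tool(p=None):
    from scipy.spatial.transform import Rotation as R
    s=bot.read_state();return s,R.from_rotvec(s["tcp_rot"]).as_matrix()
E
python3 - <<'E'
from h import *
im=bot.read_camera("top");c=bot.camera_info("top")
crop=im[180:330,220:420]
for k,rng,z in(("disc",((10,60,120),(30,255,255)),.022),("gear",((0,0,120),(180,70,255)),.046)):
    for b in circles(im,c,k,rng,z):
        if 220<b[0][0]<420 and 180<b[0][1]<330: print(k,b)
cv2.imwrite("pics/crop.png",cv2.resize(crop,None,fx=4,fy=4,interpolation=cv2.INTER_CUBIC)[:,:,::-1])
for t in("pinion_shaft","oil_bottle"):
    d=bot.spot_point("top",t)[0]["pixel"];print(t,pix2w(c,[d[1],d[0]],0))
E
```

```text
disc ([301.7, 283.3], [445.0, 31.0], 410.2, 236.9)
disc ([319.3, 280.3], [450.8, -9.5], 53.2, 50.7)
disc ([289.2, 283.3], [442.1, 72.8], 65.3, 62.7)
disc ([349.2, 277.6], [459.6, -90.7], 30.7, 28.4)
disc ([258.8, 286.3], [432.7, 154.3], 44.2, 41.4)
gear ([338.7, 212.5], [644.7, -64.9], 345.9, 168.6)
gear ([321.3, 282.2], [443.1, 17.1], 375.4, 216.5)
gear ([289.2, 283.4], [440.1, 71.6], 70.1, 67.5)
gear ([319.3, 280.5], [448.9, -8.3], 59.1, 56.6)
gear ([349.0, 277.6], [457.4, -88.7], 37.9, 35.5)
gear ([259.7, 286.9], [431.7, 151.5], 48.7, 46.2)
pinion_shaft [[ 0.54311967 -0.46224726]]
oil_bottle [[0.46903414 0.45618708]]
```

View pics/crop.png

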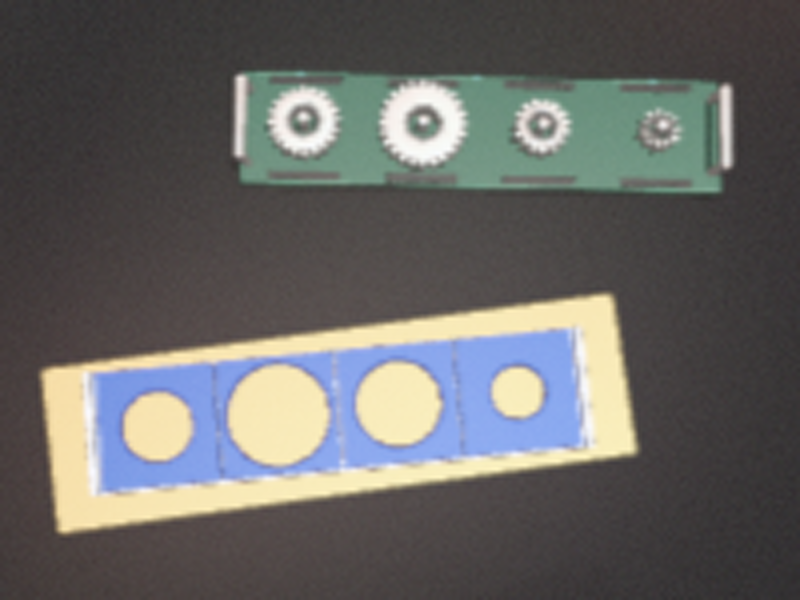

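The recesses, from +y to -y, are 37, 59, 48 and 26. The crop gives clear gear centres, and dark strips run along the rack edges. Next I'll compute the move over the rack.

```bash
python3 - <<'E'
from h import *
c=bot.camera_info("top")
g=pix2w(c,[(295.8,210.3),(325.7,211),(355.5,211.8),(385,212.5)],.046);print(g.round(4).tolist())
d=g[0]-g[3];print("rack normal angle",np.arctan2(-d[0],d[1]), np.linalg.norm(d)/3)
s,R=tool();t=np.r_[g.mean(0),.25];print(s["tool_pos"],R.round(3).tolist(), R.T@(t-s["tool_pos"]))
E
```

```text
[[0.6403, 0.0578], [0.6396, -0.0243], [0.6387, -0.1064], [0.638, -0.188]]
rack normal angle -0.009161714686098813 0.08193622298162621
[ 0.28558543 -0.61161872  0.23130945] [[0.906, 0.423, 0.0], [0.423, -0.906, -0.0], [0.0, 0.0, -1.0]] [ 0.55153193 -0.34549726 -0.01870007]
```

Emit:
creep_tool([
  [[0.05, -0.0314, 0, 0], [0.05, -0.0314, 0, 0], [0.05, -0.0314, 0, 0], [0.05, -0.0314, 0, 0], [0.05, -0.0314, 0, 0]],
], finger_gap=1.0, grip_force=60)

```text
time: 1.38
tool_pos: [0.4465, -0.362, 0.2316]
tcp_rot: [3.066, 0.68, 0.001]
wrist_force: [0.8, 0.3, 0.5]
width: 1.0
grip_force: 0.0
```

Emit:
creep_tool([
  [[0.05, -0.0314, 0, 0], [0.05, -0.0314, 0, 0], [0.05, -0.0314, 0, 0], [0.05, -0.0314, 0, 0], [0.05, -0.0314, 0, 0]],
])

```text
time: 2.0
tool_pos: [0.6067, -0.1139, 0.2317]
tcp_rot: [3.066, 0.681, 0.001]
wrist_force: [0.4, -1.5, -0.5]
width: 0.998
grip_force: 0.0
```

Emit:
creep_tool([
  [[0.05, -0.0314, 0, -0.1875], [0, 0, 0, -0.1875], [0, 0, 0, -0.1875], [0, 0, 0, -0.1875], [0, 0, 0, -0.1875]],
])

```text
time: 2.62
tool_pos: [0.6378, -0.0658, 0.2313]
tcp_rot: [2.422, 2.001, 0.0]
wrist_force: [-0.1, -0.6, -0.6]
width: 0.996
grip_force: 0.0
```

Emit:
creep_tool([
  [[0, 0, 0, -0.1875], [0, 0, 0, 0]],
])

```text
time: 2.88
tool_pos: [0.6378, -0.0659, 0.2313]
tcp_rot: [2.234, 2.209, 0.0]
wrist_force: [-0.1, -0.3, 0.3]
width: 0.999
grip_force: 0.0
```

```bash
python3 - <<'E'
from h import *
c=bot.camera_info("wrist");im=bot.read_camera("wrist");cv2.imwrite("pics/w1.png",im[:,:,::-1])
s,R=tool();print(s["tool_pos"],R.round(3).tolist(),s["q"],np.round(c["extrinsics"],3).tolist())
E
```

```text
[ 0.63780125 -0.06598709  0.23133637] [[0.013, 1.0, 0.0], [1.0, -0.013, -0.0], [-0.0, 0.0, -1.0]] [-1.41921035e-01  2.00661908e-01  1.68093783e+00 -2.96273309e-05
  1.25991404e+00 -1.29367011e-01] [[1.0, -0.01, -0.002, 0.639], [-0.01, -0.966, -0.26, -0.0], [0.001, 0.26, -0.966, 0.373], [0.0, 0.0, 0.0, 1.0]]
```

View pics/w1.png

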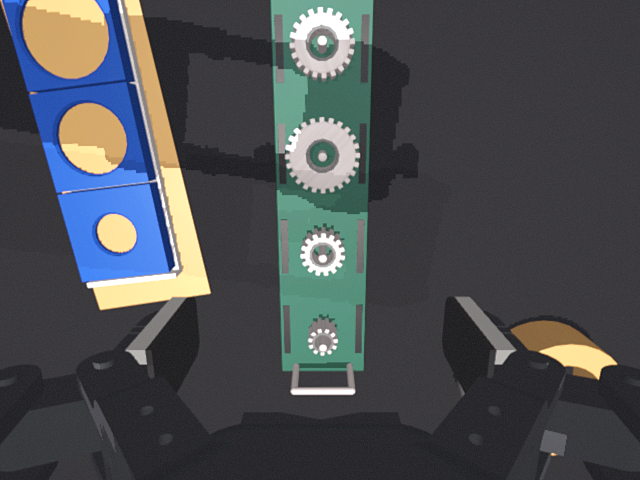

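```bash
python3 - <<'E'
from h import *
c=bot.camera_info("wrist")
print(pix2w(c,[(322,43),(322.5,155),(322.5,254),(322,342)],.046).round(4).tolist())
im=bot.read_camera("wrist")
for b in circles(im,c,"d",((10,60,90),(30,255,255)),.022):print(b)
E
```

```text
[[0.6414, 0.0587], [0.6409, -0.0225], [0.6401, -0.1043], [0.6388, -0.1867]]
([65.3, 35.7], [439.9, 72.7], 67.6, 63.0)
([160.8, 193.6], [465.9, -34.8], 268.4, 85.6)
([92.2, 138.4], [448.5, -8.8], 57.1, 55.7)
([116.3, 233.3], [457.2, -90.6], 35.1, 33.7)
([564.6, 346.3], [872.7, -208.2], 115.2, 64.1)
```

Emit:
creep_tool([
  [[0.0427, 0.0016, 0, 0], [0, 0, 0.06, 0], [0, 0, 0.06, 0], [0, 0, 0.045, 0], [0, 0, 0.025, 0]],
])

```text
time: 3.6
tool_pos: [0.6375, -0.0231, 0.0378]
tcp_rot: [-2.232, -2.206, 0.005]
wrist_force: [-0.0, 0.4, 0.7]
width: 1.001
grip_force: 0.0
```

Emit:
creep_tool([
  [[0, 0, 0.0103, 0], [0, 0, 0, 0]],
])

```text
time: 3.85
tool_pos: [0.6397, -0.0233, 0.0308]
tcp_rot: [-2.232, -2.21, 0.001]
wrist_force: [0.2, -0.2, 1.0]
width: 1.003
grip_force: 0.0
```

```bash
python3 - <<'E'
from h import *
c=bot.camera_info("wrist");im=bot.read_camera("wrist");cv2.imwrite("pics/w2.png",im[:,:,::-1])
E
```

```text
(no output)
```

View pics/w2.png

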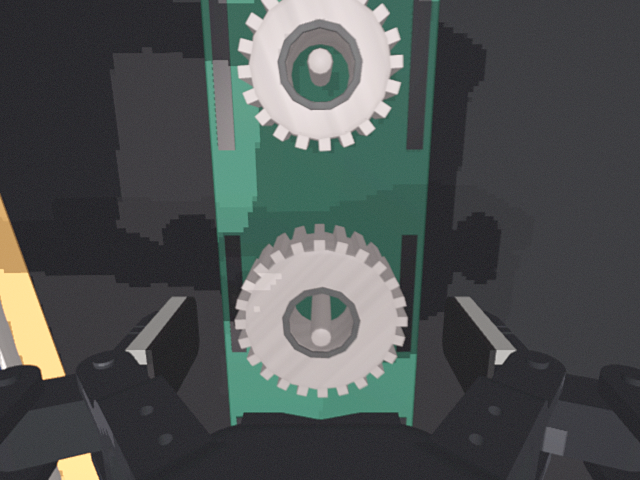

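The gear is between the pads, with its top face centred near (321, 321). I'll check its position numerically and close.

```bash
python3 - <<'E'
from h import *
c=bot.camera_info("wrist");print(pix2w(c,[(321,321),(321,66)],.046).round(4).tolist())
E
```

```text
[[0.6415, -0.0225], [0.6422, 0.0591]]
```

Emit:
creep_tool([
  [[0, 0, 0, 0], [0, 0, 0, 0], [0, 0, 0, 0], [0, 0, 0, 0]],
], finger_gap=0.0, grip_force=60)

```text
time: 4.4
tool_pos: [0.6411, -0.0234, 0.0337]
tcp_rot: [2.23, 2.21, 0.003]
wrist_force: [-1.7, 0.7, 6.2]
width: 0.654
grip_force: 62.0
```

Emit:
creep_tool([
  [[0, 0, -0.02, 0], [0, 0, -0.04, 0], [0, 0, 0, 0]],
])

```text
time: 4.78
tool_pos: [0.6435, -0.0236, 0.096]
tcp_rot: [2.227, 2.206, 0.01]
wrist_force: [1.1, -0.6, -3.8]
width: 0.654
grip_force: 65.1
```

Emit:
creep_tool([
  [[0.02335, -0.05, 0, 0], [0.02335, -0.05, 0, 0], [0.02335, -0.05, 0, 0], [0.02335, -0.05, 0, 0], [0, 0, 0, 0]],
])

```text
time: 5.4
tool_pos: [0.4341, 0.0726, 0.0883]
tcp_rot: [-2.225, -2.21, 0.008]
wrist_force: [0.8, -0.4, -3.9]
width: 0.657
grip_force: 65.4
```

```bash
python3 - <<'E'
from h import *
c=bot.camera_info("wrist");im=bot.read_camera("wrist");cv2.imwrite("pics/w3.png",im[:,:,::-1])
s,R=tool();print(s["tool_pos"],R.round(3).tolist())
E
```

```text
[0.43757083 0.07229467 0.08954103] [[0.007, 1.0, -0.003], [1.0, -0.007, -0.0], [-0.0, -0.003, -1.0]]
```

View pics/w3.png

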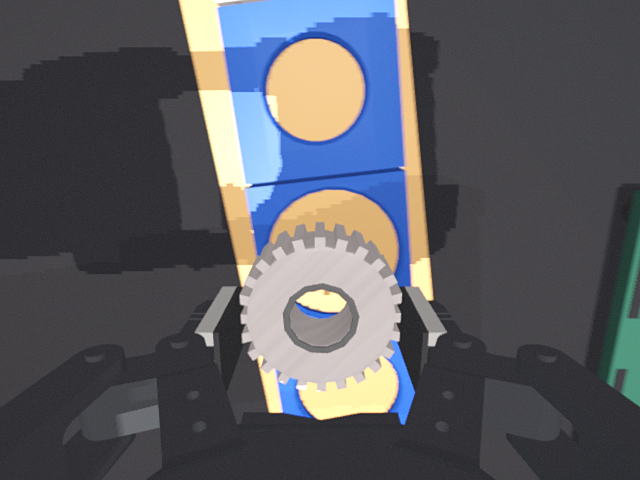

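The gear is held level at (321, 318), and the 37 recess shows at (316, 89). I'll measure the 37 disc and the true positions once the arm settles.

```bash
cat >> h.py <<'E'
def proj(c,P):
    K=np.array(c["intrinsics"]);T=np.linalg.inv(c["extrinsics"])
    q=K@(T[:3,:3]@np.array(P)+T[:3,3]);return q[:2]/q[2]
E
```

Emit:
creep_tool([
  [[0, 0, 0, 0], [0, 0, 0, 0]],
])

```text
time: 5.7
tool_pos: [0.442, 0.0716, 0.0913]
tcp_rot: [2.232, 2.21, 0.001]
wrist_force: [0.2, -0.0, -3.1]
width: 0.656
grip_force: 65.4
```

```bash
python3 - <<'E'
from h import *
c=bot.camera_info("wrist");im=bot.read_camera("wrist")
for z in(.022,.028):print(pix2w(c,[(316,89)],z))
for b in circles(im,c,"d",((10,60,90),(30,255,255)),.022):print(b)
s,R=tool();print(s["tool_pos"])
gz=s["tool_pos"][2]-.0117+.024
print("gear top centre if seen at 321,317",pix2w(c,[(321,317)],gz))
E
```

```text
[[0.44139451 0.15467842]]
[[0.44143798 0.1541824 ]]
([208.5, 154.3], [384.8, 122.8], 145.7, 27.5)
([170.5, 4.4], [374.4, 192.1], 6.7, 4.0)
([393.9, 163.4], [484.0, 122.2], 143.9, 36.5)
([298.2, 86.2], [431.3, 154.6], 46.8, 44.2)
([312.8, 215.8], [440.0, 74.4], 68.2, 39.6)
([319.5, 298.1], [441.8, 42.9], 28.1, 16.3)
([254.3, 379.3], [405.4, -6.3], 49.2, 18.7)
([406.7, 387.5], [491.3, -13.0], 49.0, 14.6)
([335.0, 396.7], [449.1, -9.5], 57.3, 38.7)
[0.4418309  0.0715657  0.09119691]
gear top centre if seen at 321,317 [[0.4428599 0.0730527]]
```

Emit:
creep_tool([
  [[0, -0.0015, 0.03, 0], [0, 0, 0.017, 0], [0, 0, 0.006, 0], [0, 0, 0.002, 0], [0, 0, 0, 0]],
])

```text
time: 6.38
tool_pos: [0.44, 0.0719, 0.0366]
tcp_rot: [2.231, 2.211, 0.001]
wrist_force: [-1.2, -0.1, -3.7]
width: 0.653
grip_force: 65.4
```

Emit:
creep_tool([
  [[0, 0, 0.0015, 0], [0, 0, 0, 0]],
])

```text
time: 6.62
tool_pos: [0.4394, 0.072, 0.0349]
tcp_rot: [2.231, 2.211, 0.001]
wrist_force: [-0.3, -0.5, -3.9]
width: 0.653
grip_force: 65.4
```

Emit:
creep_tool([
  [[0, 0, 0.001, 0], [0, 0, 0, 0]],
])

```text
time: 6.88
tool_pos: [0.4394, 0.072, 0.0338]
tcp_rot: [2.231, 2.211, 0.001]
wrist_force: [-0.7, 0.1, -1.5]
width: 0.651
grip_force: 65.7
```

Emit:
creep_tool([
  [[0, 0, 0.001, 0], [0, 0, 0, 0]],
])

```text
time: 7.12
tool_pos: [0.4395, 0.072, 0.0337]
tcp_rot: [2.231, 2.211, 0.0]
wrist_force: [-4.5, -0.8, 8.4]
width: 0.653
grip_force: 66.7
```

Emit:
creep_tool([
  [[0, 0, 0, 0], [0, 0, 0, 0], [0, 0, 0, 0], [0, 0, -0.03, 0], [0, 0, -0.05, 0]],
], finger_gap=1.0)

```text
time: 7.75
tool_pos: [0.437, 0.0717, 0.1113]
tcp_rot: [-2.229, -2.209, 0.007]
wrist_force: [0.3, 0.6, -0.2]
width: 1.002
grip_force: 0.0
```

Emit:
creep_tool([
  [[0, 0, 0, 0], [0, 0, 0, 0]],
])

```text
time: 8.0
tool_pos: [0.439, 0.0719, 0.1123]
tcp_rot: [2.231, 2.211, 0.0]
wrist_force: [-0.3, -0.8, -0.2]
width: 1.0
grip_force: 0.0
```

```bash
python3 - <<'E'
from h import *
c=bot.camera_info("wrist");im=bot.read_camera("wrist");cv2.imwrite("pics/w4.png",im[:,:,::-1])
s,R=tool();print(s["tool_pos"],R.round(3).tolist())
E
```

```text
[0.43815764 0.07180185 0.11141768] [[0.009, 1.0, -0.002], [1.0, -0.009, -0.0], [-0.0, -0.002, -1.0]]
```

View pics/w4.png

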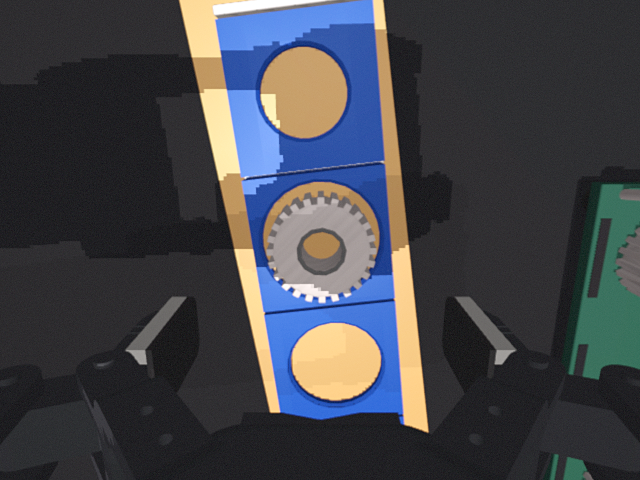

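The gear59 sits inside its recess, its top face centred at (321, 248) with blue rim all round. Next is gear48.

Emit:
creep_tool([
  [[-0.003, 0.051, 0, 0], [-0.003, 0.051, 0, 0], [-0.003, 0.051, 0, 0], [-0.0026, 0.0496, 0, 0], [0, 0, 0, 0]],
])

```text
time: 8.68
tool_pos: [0.6434, 0.058, 0.1096]
tcp_rot: [-2.231, -2.21, 0.003]
wrist_force: [-1.1, 0.4, -0.3]
width: 1.001
grip_force: 0.0
```

Emit:
creep_tool([
  [[0, 0, 0.045, 0], [0, 0, 0.025, 0], [0, 0, 0.0103, 0], [0, 0, 0, 0]],
])

```text
time: 9.18
tool_pos: [0.6398, 0.0585, 0.0309]
tcp_rot: [-2.23, -2.21, 0.004]
wrist_force: [0.0, -1.5, 0.3]
width: 0.997
grip_force: 0.0
```

```bash
python3 - <<'E'
from h import *
c=bot.camera_info("wrist");im=bot.read_camera("wrist");s,R=tool();print(s["tool_pos"],R.round(3).tolist())
cv2.imwrite("pics/w5.png",im[:,:,::-1])
E
```

```text
[0.64114474 0.0585691  0.03223098] [[0.009, 1.0, -0.001], [1.0, -0.009, 0.0], [-0.0, -0.001, -1.0]]
```

View pics/w5.png

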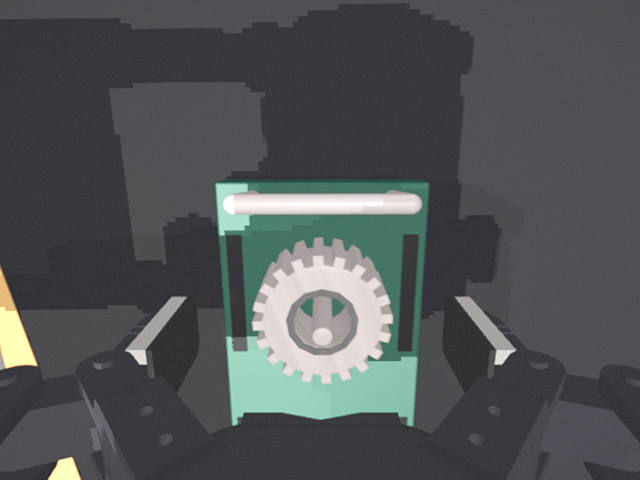

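Emit:
creep_tool([
  [[0, 0, 0, 0], [0, 0, 0, 0], [0, 0, 0, 0], [0, 0, 0, 0], [0, 0, 0, 0]],
], finger_gap=0.0, grip_force=60)

```text
time: 9.85
tool_pos: [0.6425, 0.0586, 0.0343]
tcp_rot: [2.231, 2.211, 0.002]
wrist_force: [-2.0, 0.3, 6.6]
width: 0.533
grip_force: 60.2
```

Emit:
creep_tool([
  [[0, 0, -0.02, 0], [0, 0, -0.04, 0], [0, 0, 0, 0]],
])

```text
time: 10.22
tool_pos: [0.6454, 0.0587, 0.0974]
tcp_rot: [2.227, 2.207, 0.011]
wrist_force: [1.0, 0.1, -3.2]
width: 0.53
grip_force: 62.2
```

Emit:
creep_tool([
  [[-0.0173, -0.0477, 0, 0], [-0.0173, -0.0477, 0, 0], [-0.0173, -0.0477, 0, 0], [-0.0174, -0.0478, 0, 0], [0, 0, 0, 0]],
])

```text
time: 10.85
tool_pos: [0.4441, -0.0095, 0.0897]
tcp_rot: [-2.229, -2.206, 0.007]
wrist_force: [0.2, -0.4, -2.9]
width: 0.531
grip_force: 62.4
```

Emit:
creep_tool([
  [[0, 0, 0, 0], [0, 0, 0, 0]],
])

```text
time: 11.1
tool_pos: [0.4514, -0.009, 0.0926]
tcp_rot: [2.23, 2.211, 0.001]
wrist_force: [-0.4, -0.3, -2.9]
width: 0.532
grip_force: 62.4
```

```bash
python3 - <<'E'
from h import *
c=bot.camera_info("wrist");im=bot.read_camera("wrist");s,R=tool();print(s["tool_pos"],R.round(3).tolist())
cv2.imwrite("pics/w6.png",im[:,:,::-1])
for b in circles(im,c,"d",((10,60,90),(30,255,255)),.022):print(b)
E
```

```text
[ 0.45141756 -0.00889752  0.09254513] [[0.009, 1.0, 0.001], [1.0, -0.009, -0.0], [-0.0, 0.001, -1.0]]
([203.7, 117.9], [392.8, 40.6], 148.3, 34.8)
([394.0, 154.6], [492.5, 38.0], 153.5, 45.0)
([315.1, 23.9], [450.4, 103.5], 5.3, 3.2)
([336.6, 109.1], [442.6, 72.1], 68.1, 19.5)
([294.9, 92.1], [440.1, 72.5], 22.4, 21.4)
([311.6, 227.3], [448.9, -8.3], 57.3, 37.9)
([318.5, 295.1], [451.3, -35.2], 16.9, 8.2)
([257.6, 384.2], [414.7, -92.0], 40.5, 12.7)
([331.4, 386.0], [457.7, -90.4], 35.6, 30.0)
```

View pics/w6.png

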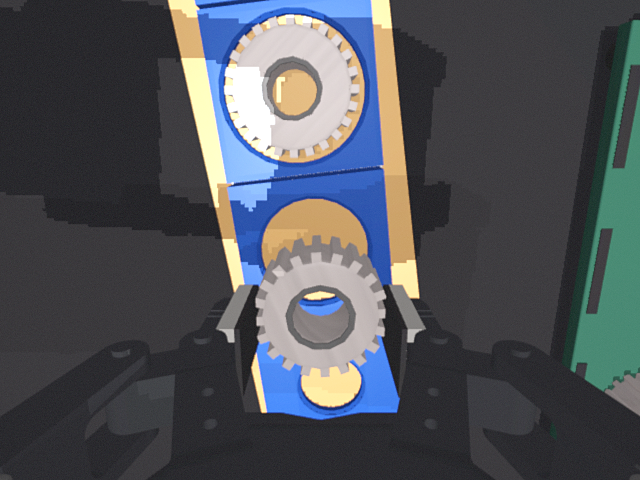

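gear59 lies in its recess with the paper ring visible, and gear48 is held level at (321, 318). Lowering now.

Emit:
creep_tool([
  [[0, -0.002, 0.03, 0], [0, 0, 0.018, 0], [0, 0, 0.006, 0], [0, 0, 0.002, 0], [0, 0, 0, 0]],
])

```text
time: 11.78
tool_pos: [0.449, -0.009, 0.0368]
tcp_rot: [2.231, 2.211, 0.001]
wrist_force: [0.7, -0.6, -2.1]
width: 0.528
grip_force: 62.4
```

Emit:
creep_tool([
  [[0, 0, 0.0015, 0], [0, 0, 0, 0]],
])

```text
time: 12.02
tool_pos: [0.4484, -0.0091, 0.0351]
tcp_rot: [2.231, 2.211, 0.001]
wrist_force: [-0.1, 0.4, -3.9]
width: 0.531
grip_force: 62.4
```

Emit:
creep_tool([
  [[0, 0, 0.001, 0], [0, 0, 0, 0]],
])

```text
time: 12.28
tool_pos: [0.4484, -0.0091, 0.0343]
tcp_rot: [2.231, 2.211, 0.001]
wrist_force: [-2.5, -0.6, 4.4]
width: 0.531
grip_force: 63.0
```

Emit:
creep_tool([
  [[0, 0, 0, 0], [0, 0, 0, 0], [0, 0, 0, 0], [0, 0, -0.03, 0], [0, 0, -0.048, 0]],
], finger_gap=1.0)

```text
time: 12.9
tool_pos: [0.4461, -0.009, 0.1107]
tcp_rot: [-2.229, -2.209, 0.005]
wrist_force: [-0.0, -0.5, 0.5]
width: 0.999
grip_force: 0.0
```

Emit:
creep_tool([
  [[-0.0234, 0.0481, 0, 0], [-0.0234, 0.0481, 0, 0], [-0.0234, 0.0481, 0, 0], [-0.0235, 0.0482, 0, 0], [0, 0, 0, 0]],
])

```text
time: 13.52
tool_pos: [0.6428, -0.1063, 0.1111]
tcp_rot: [2.232, 2.209, 0.001]
wrist_force: [-0.6, 0.9, -0.4]
width: 1.002
grip_force: 0.0
```

Emit:
creep_tool([
  [[0, 0, 0.045, 0], [0, 0, 0.025, 0], [0, 0, 0.009, 0], [0, 0, 0, 0]],
])

```text
time: 14.02
tool_pos: [0.6389, -0.1041, 0.0324]
tcp_rot: [-2.23, -2.211, 0.001]
wrist_force: [0.5, 0.2, 0.7]
width: 0.999
grip_force: 0.0
```

Emit:
creep_tool([
  [[0, 0, 0, 0]],
])

```text
time: 14.15
tool_pos: [0.6408, -0.1046, 0.0344]
tcp_rot: [2.23, 2.21, 0.002]
wrist_force: [-0.3, -0.1, 0.2]
width: 0.997
grip_force: 0.0
```

```bash
python3 - <<'E'
from h import *
c=bot.camera_info("wrist");im=bot.read_camera("wrist");s,R=tool();print(s["tool_pos"],R.round(3).tolist())
cv2.imwrite("pics/w7.png",im[:,:,::-1])
E
```

```text
[ 0.64099422 -0.10464511  0.03452097] [[0.009, 1.0, 0.003], [1.0, -0.009, -0.001], [-0.001, 0.003, -1.0]]
```

View pics/w7.png

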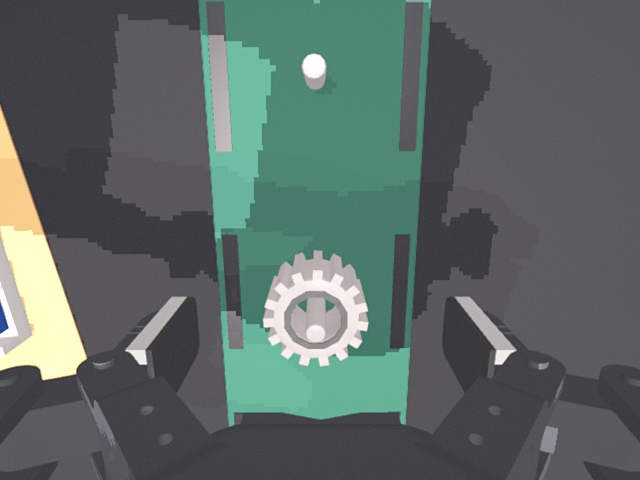

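gear37 is centred at (316, 317), about 1.5 mm off the tool axis. I'll correct that and grip.

Emit:
creep_tool([
  [[0.001, -0.0015, 0.0015, 0], [0, 0, 0, 0]],
])

```text
time: 14.45
tool_pos: [0.6384, -0.1034, 0.0317]
tcp_rot: [2.231, 2.211, 0.001]
wrist_force: [0.3, -0.0, 0.1]
width: 0.997
grip_force: 0.0
```

Emit:
creep_tool([
  [[0, 0, 0, 0], [0, 0, 0, 0], [0, 0, 0, 0], [0, 0, 0, 0], [0, 0, 0, 0]],
], finger_gap=0.0, grip_force=50)

```text
time: 15.08
tool_pos: [0.6386, -0.1035, 0.0315]
tcp_rot: [2.231, 2.211, 0.001]
wrist_force: [1.0, 0.3, 2.0]
width: 0.399
grip_force: 50.3
```

Emit:
creep_tool([
  [[0, 0, -0.02, 0], [0, 0, -0.04, 0], [0, 0, 0, 0]],
])

```text
time: 15.45
tool_pos: [0.6418, -0.1042, 0.0964]
tcp_rot: [2.226, 2.206, 0.008]
wrist_force: [0.8, -0.9, -0.8]
width: 0.402
grip_force: 50.2
```

Emit:
creep_tool([
  [[0.0427, -0.035, 0, 0], [0.0427, -0.035, 0, 0], [0.0427, -0.035, 0, 0], [0.0427, -0.035, 0, 0], [0.0427, -0.035, 0, 0]],
])

```text
time: 16.08
tool_pos: [0.4633, 0.1126, 0.0907]
tcp_rot: [-2.232, -2.21, 0.001]
wrist_force: [-0.1, 1.3, -1.8]
width: 0.401
grip_force: 50.3
```

Emit:
creep_tool([
  [[0.0427, -0.035, 0, 0], [0, 0, 0, 0], [0, 0, 0, 0], [0, 0, 0, 0]],
])

```text
time: 16.58
tool_pos: [0.4314, 0.1539, 0.0913]
tcp_rot: [2.233, 2.21, 0.0]
wrist_force: [0.1, -1.0, -1.5]
width: 0.4
grip_force: 50.3
```

```bash
python3 - <<'E'
from h import *
c=bot.camera_info("wrist");im=bot.read_camera("wrist");s,R=tool();print(s["tool_pos"],R.round(3).tolist())
cv2.imwrite("pics/w8.png",im[:,:,::-1])
for b in circles(im,c,"d",((10,60,90),(30,255,255)),.022):print(b)
E
```

```text
[0.43142853 0.15376235 0.09122619] [[0.011, 1.0, 0.0], [1.0, -0.011, -0.0], [-0.0, 0.0, -1.0]]
([332.9, 159.9], [425.7, 170.2], 157.1, 55.5)
([227.9, 208.2], [386.2, 178.3], 26.8, 14.7)
([319.6, 240.0], [431.5, 154.5], 46.7, 38.0)
([283.0, 377.5], [410.2, 73.9], 26.6, 10.9)
([261.6, 401.7], [397.1, 61.9], 21.3, 12.1)
([336.4, 395.5], [441.0, 63.5], 13.8, 7.7)
```

View pics/w8.png

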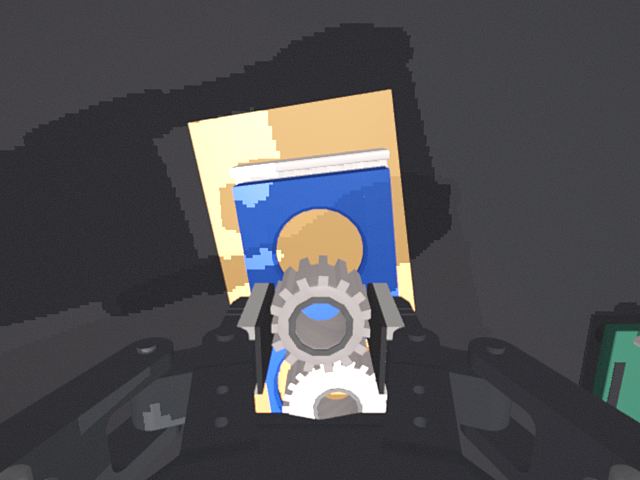

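gear37 is held at (321, 323), over its recess within 1 mm. Lowering.

Emit:
creep_tool([
  [[0.001, 0, 0.03, 0], [0, 0, 0.018, 0], [0, 0, 0.006, 0], [0, 0, 0.0035, 0], [0, 0, 0, 0]],
])

```text
time: 17.25
tool_pos: [0.4312, 0.1555, 0.0341]
tcp_rot: [2.232, 2.211, 0.001]
wrist_force: [-0.0, 0.1, -0.9]
width: 0.397
grip_force: 50.3
```

Emit:
creep_tool([
  [[0, 0, 0.001, 0], [0, 0, 0, 0]],
])

```text
time: 17.5
tool_pos: [0.4309, 0.1558, 0.0331]
tcp_rot: [2.231, 2.211, 0.001]
wrist_force: [0.9, 0.5, -1.5]
width: 0.402
grip_force: 50.3
```

Emit:
creep_tool([
  [[0, 0, 0.001, 0], [0, 0, 0, 0]],
])

```text
time: 17.75
tool_pos: [0.4305, 0.1556, 0.0317]
tcp_rot: [2.231, 2.212, 0.0]
wrist_force: [-0.0, 0.7, -1.1]
width: 0.401
grip_force: 50.3
```

Emit:
creep_tool([
  [[0, 0, 0.0007, 0], [0, 0, 0, 0]],
])

```text
time: 18.0
tool_pos: [0.4306, 0.1556, 0.0314]
tcp_rot: [-2.231, -2.211, 0.0]
wrist_force: [-2.5, -0.9, 3.4]
width: 0.397
grip_force: 50.9
```

Emit:
creep_tool([
  [[0, 0, 0.0005, 0], [0, 0, 0, 0]],
])

```text
time: 18.25
tool_pos: [0.4307, 0.1557, 0.0314]
tcp_rot: [-2.231, -2.211, 0.0]
wrist_force: [-4.1, -0.5, 9.4]
width: 0.404
grip_force: 51.6
```

Emit:
creep_tool([
  [[0, 0, 0, 0], [0, 0, 0, 0], [0, 0, 0, 0], [0, 0, -0.03, 0], [0, 0, -0.05, 0]],
], finger_gap=1.0)

```text
time: 18.88
tool_pos: [0.4285, 0.1549, 0.1092]
tcp_rot: [-2.23, -2.21, 0.008]
wrist_force: [0.4, 0.1, -0.0]
width: 1.001
grip_force: 0.0
```

Emit:
creep_tool([
  [[-0.0426, 0.0264, 0, 0], [-0.0426, 0.0264, 0, 0], [-0.0426, 0.0264, 0, 0], [-0.0426, 0.0264, 0, 0], [-0.0426, 0.0264, 0, 0]],
])

```text
time: 19.5
tool_pos: [0.5613, -0.0601, 0.1103]
tcp_rot: [-2.232, -2.211, -0.0]
wrist_force: [1.1, 0.4, -0.3]
width: 1.002
grip_force: 0.0
```

Emit:
creep_tool([
  [[-0.0426, 0.0264, 0, 0], [-0.0426, 0.0264, 0, 0], [-0.0424, 0.0263, 0, 0], [0, 0, 0, 0]],
])

```text
time: 20.0
tool_pos: [0.6402, -0.1902, 0.1102]
tcp_rot: [2.234, 2.207, 0.0]
wrist_force: [-0.8, 0.1, 0.9]
width: 1.0
grip_force: 0.0
```

Emit:
creep_tool([
  [[0, 0, 0.045, 0], [0, 0, 0.025, 0], [0, 0, 0.007, 0], [0, 0, 0, 0], [0, 0, 0, 0]],
])

```text
time: 20.62
tool_pos: [0.6399, -0.187, 0.0352]
tcp_rot: [2.229, 2.21, 0.002]
wrist_force: [0.5, -0.1, 0.2]
width: 0.999
grip_force: 0.0
```

```bash
python3 - <<'E'
from h import *
c=bot.camera_info("wrist");im=bot.read_camera("wrist");s,R=tool();print(s["tool_pos"],R.round(3).tolist())
cv2.imwrite("pics/w9.png",im[:,:,::-1])
E
```

```text
[ 0.63992526 -0.18710503  0.03535295] [[0.009, 1.0, 0.003], [1.0, -0.009, -0.001], [-0.001, 0.003, -1.0]]
```

View pics/w9.png

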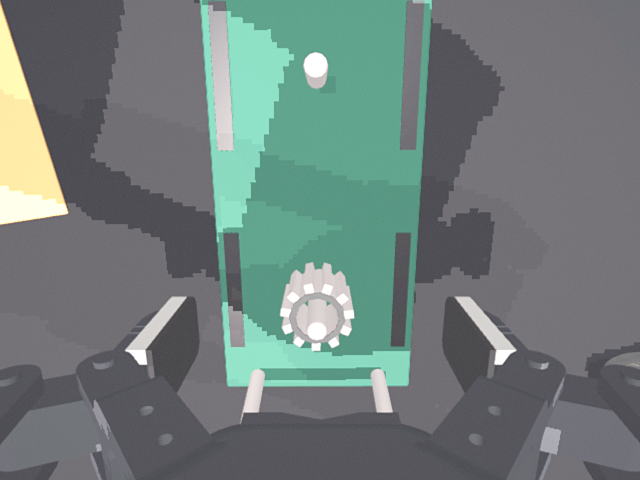

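```bash
python3 - <<'E'
from h import *
c=bot.camera_info("wrist");s,R=tool();print(pix2w(c,[(318,315)],.046),s["tool_pos"])
E
```

```text
[[ 0.63974356 -0.185615  ]] [ 0.63992526 -0.18710503  0.03535295]
```

Emit:
creep_tool([
  [[0.0012, -0.0005, 0.0005, 0], [0, 0, 0, 0]],
])

```text
time: 20.92
tool_pos: [0.6384, -0.1857, 0.0336]
tcp_rot: [2.231, 2.211, 0.001]
wrist_force: [0.7, -0.9, 0.2]
width: 0.997
grip_force: 0.0
```

Emit:
creep_tool([
  [[0, 0, 0, 0], [0, 0, 0, 0], [0, 0, 0, 0], [0, 0, 0, 0], [0, 0, 0, 0]],
], finger_gap=0.0, grip_force=40)

```text
time: 21.55
tool_pos: [0.6383, -0.1858, 0.0332]
tcp_rot: [2.231, 2.211, 0.0]
wrist_force: [-0.1, 0.1, 1.5]
width: 0.282
grip_force: 39.4
```

Emit:
creep_tool([
  [[0, 0, 0, 0]],
])

```text
time: 21.68
tool_pos: [0.6383, -0.1858, 0.0332]
tcp_rot: [2.231, 2.211, 0.0]
wrist_force: [-1.1, -0.2, 1.8]
width: 0.281
grip_force: 39.4
```

Emit:
creep_tool([
  [[0, 0, -0.02, 0], [0, 0, -0.04, 0], [0, 0, 0, 0]],
])

```text
time: 22.05
tool_pos: [0.6418, -0.1869, 0.0986]
tcp_rot: [2.225, 2.206, 0.007]
wrist_force: [0.2, 0.5, -0.0]
width: 0.279
grip_force: 39.4
```

Emit:
creep_tool([
  [[0.0234, -0.0455, 0, 0], [0.0234, -0.0455, 0, 0], [0.0234, -0.0455, 0, 0], [0.0234, -0.0454, 0, 0], [0, 0, 0, 0]],
])

```text
time: 22.68
tool_pos: [0.4517, -0.0884, 0.0911]
tcp_rot: [-2.227, -2.209, 0.004]
wrist_force: [0.6, -0.4, -1.2]
width: 0.28
grip_force: 39.5
```

Emit:
creep_tool([
  [[0, 0, 0, 0], [0, 0, 0, 0]],
])

```text
time: 22.92
tool_pos: [0.4587, -0.0911, 0.0936]
tcp_rot: [2.231, 2.21, 0.001]
wrist_force: [-0.1, 0.4, -0.3]
width: 0.282
grip_force: 39.5
```

```bash
python3 - <<'E'
from h import *
c=bot.camera_info("wrist");im=bot.read_camera("wrist");s,R=tool();print(s["tool_pos"],R.round(3).tolist())
cv2.imwrite("pics/w10.png",im[:,:,::-1])
for b in circles(im,c,"d",((10,60,90),(30,255,255)),.022):print(b)
E
```

```text
[ 0.4585575  -0.09104239  0.09352039] [[0.009, 1.0, 0.001], [1.0, -0.009, -0.0], [-0.0, 0.001, -1.0]]
([208.7, 112.9], [405.3, -45.3], 156.5, 26.3)
([401.3, 175.1], [503.1, -57.5], 180.9, 55.9)
([299.5, 30.8], [450.6, 18.5], 4.8, 3.8)
([283.0, 32.7], [442.5, 17.8], 5.0, 3.7)
([328.3, 106.2], [448.8, -8.4], 57.6, 19.7)
([268.0, 39.1], [435.3, 15.1], 4.7, 3.8)
([299.8, 90.9], [449.0, -8.4], 20.3, 16.8)
([243.1, 101.0], [423.3, -13.1], 24.6, 2.1)
([219.7, 159.1], [408.1, -43.6], 19.4, 7.3)
([316.7, 246.4], [457.7, -90.0], 35.4, 33.4)
([297.0, 350.0], [446.1, -152.3], 19.6, 13.3)
([347.4, 345.2], [474.9, -149.1], 10.2, 8.0)
([327.9, 350.6], [463.5, -153.0], 6.4, 5.2)
```

View pics/w10.png

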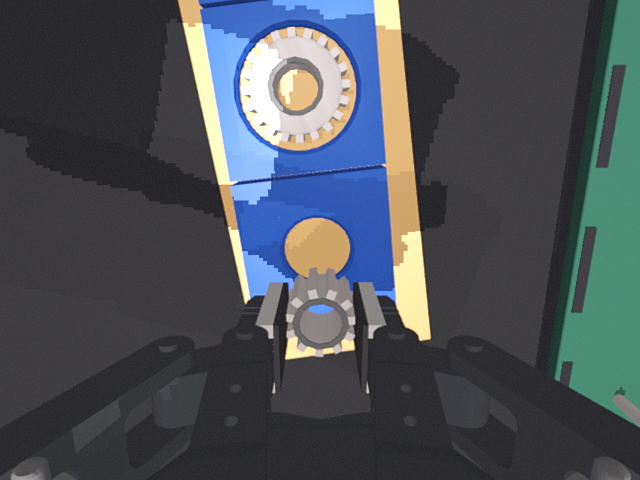

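gear48 is well seated, and gear26 is held level at (321, 322). Lowering.

Emit:
creep_tool([
  [[0.001, 0, 0.03, 0], [0, 0, 0.018, 0], [0, 0, 0.006, 0], [0, 0, 0.004, 0], [0, 0, 0, 0]],
])

```text
time: 23.6
tool_pos: [0.4576, -0.0897, 0.0353]
tcp_rot: [2.231, 2.211, 0.0]
wrist_force: [-0.0, 0.3, -0.3]
width: 0.283
grip_force: 39.5
```

Emit:
creep_tool([
  [[0, 0, 0.001, 0], [0, 0, 0, 0]],
])

```text
time: 23.85
tool_pos: [0.4574, -0.0896, 0.0345]
tcp_rot: [2.231, 2.211, 0.001]
wrist_force: [0.8, 0.2, -1.0]
width: 0.279
grip_force: 39.5
```

Emit:
creep_tool([
  [[0, 0, 0.0007, 0], [0, 0, 0, 0]],
])

```text
time: 24.1
tool_pos: [0.4571, -0.0894, 0.0333]
tcp_rot: [2.231, 2.211, 0.0]
wrist_force: [-0.2, 0.4, 0.2]
width: 0.276
grip_force: 39.5
```

Emit:
creep_tool([
  [[0, 0, 0.0005, 0], [0, 0, 0, 0]],
])

```text
time: 24.35
tool_pos: [0.4571, -0.0895, 0.0331]
tcp_rot: [-2.231, -2.211, 0.0]
wrist_force: [-1.1, 0.7, 3.4]
width: 0.28
grip_force: 39.8
```

Emit:
creep_tool([
  [[0, 0, 0.0005, 0], [0, 0, 0, 0]],
])

```text
time: 24.6
tool_pos: [0.4572, -0.0895, 0.0331]
tcp_rot: [-2.231, -2.211, 0.0]
wrist_force: [-3.1, 0.8, 8.4]
width: 0.281
grip_force: 40.3
```

Release, lift high and back off so all four can be viewed.

Emit:
creep_tool([
  [[0, 0, 0, 0], [0, 0, 0, 0], [0, 0, 0, 0], [0, 0, -0.03, 0], [0, 0, -0.06, 0]],
], finger_gap=1.0)

```text
time: 25.22
tool_pos: [0.4542, -0.0888, 0.1203]
tcp_rot: [-2.227, -2.207, 0.006]
wrist_force: [1.3, -0.1, 0.2]
width: 1.0
grip_force: 0.0
```

Emit:
creep_tool([
  [[0, 0, -0.06, 0], [0, 0, -0.06, 0], [0, 0, 0, 0], [0, 0, 0, 0], [0, 0, 0, 0]],
])

```text
time: 25.85
tool_pos: [0.4557, -0.0891, 0.2401]
tcp_rot: [-2.229, -2.209, 0.003]
wrist_force: [-0.7, -0.1, -1.0]
width: 1.0
grip_force: 0.0
```

```bash
python3 - <<'E'
from h import *
im=bot.read_camera("wrist");cv2.imwrite("pics/w11.png",im[:,:,::-1])
b=bot.read_camera("scene");print(bot.read_state()["tool_pos"])
a=cv2.resize(b[170:320,200:520],(800,375),interpolation=cv2.INTER_CUBIC)
cv2.imwrite("pics/s11.png",a[:,:,::-1])
E
```

```text
[ 0.45588823 -0.08914143  0.24016337]
```

View pics/w11.png

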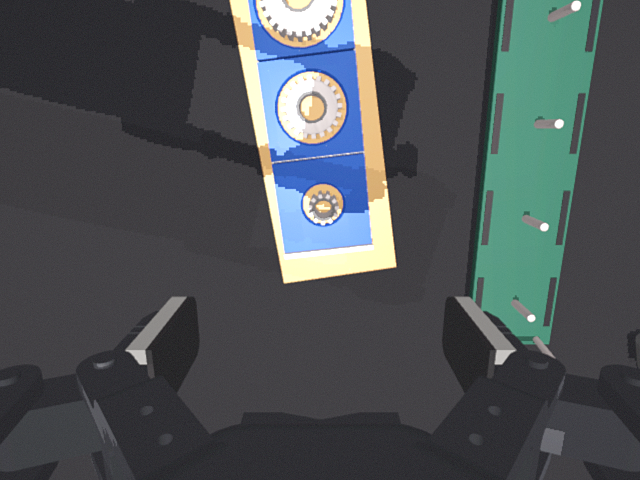

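View pics/s11.png

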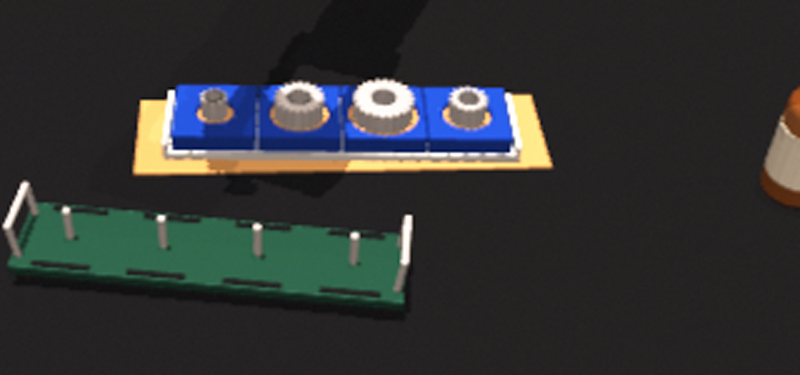

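All four gears stand flat in their recesses with paper visible around each, and all the rack posts are empty. Handing in.

```bash
python3 -c "
from workcell import bot
print(bot.finish_job())"
```

```text
the job is handed in; nothing more can be done
None
```

I set all four gears down flat in the recesses made for their sizes, left the oil bottle and the pinion shaft untouched, and handed the job in at about 26 s of the 90 s.

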